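# Latch the gate of the pigment crate

### The arm

A 6-joint arm with a two-finger parallel gripper is mounted at the origin on a cart in front of the work surface, level with it; the furniture and walls round the work are solid. World frame = base frame: x ahead of the robot, y to its left, z up, the work surface at z = 0. Lengths are in m, angles in rad, forces in N, time in s.
With the tool pointing down it reaches from about 0.375 to 0.9 m from the base axis. Payload 3.1 kg.
Tool frame: the origin (TCP) lies midway between the tips of the shut fingers; the grasp point (between the pads) lies 19 mm behind it (env.grasp_offset is the distance from the TCP to the grasp point, in m); z points along the fingers, y is the direction in which the jaws open and shut (so a half turn about z gives the same grasp; the last joint's range is limited). The gripper opens to 85 mm and grips with 20 to 120 N. Pads are 22 mm wide; open, the fingers measure 114 mm over their backs; the gripper's body (76 mm by 85 mm) begins 54 mm behind the grasp point. The pads swing forward as they close: fully open they stand 13 mm farther back than shut.
Start: joints at [-1.516, 0.527, 1.433, -0, 1.181, -0.178], TCP at [0.145, -0.608, 0.231] pointing down, gripper open.
Joint ranges: [-3.08, 3.08], [-0.75, 2.2], [0.22, 2.44], [-1.43, 4.57], [0, 2.65], [-2.85, 2.85]. Speed limits (rad/s): [2.79, 2.79, 3.14, 3.14, 3.14, 3.14].

### API

Orientations are given as [roll, pitch, yaw] about the fixed x, y, z axes, in that order (R = Rz(yaw) Ry(pitch) Rx(roll)).
In Python, from workcell import env gives the robot as it stands. The module is installed in compiled form; this text tells all that it offers.
- The arm moves only by the tool play_rows, never from a script. Its argument "plan" is text: rows parted by semicolons, each of 7 numbers parted by spaces: the turn, a rotation vector about the tool's x, y, z in rad, then the shift along the tool's x, y, z in m, then the finger opening in m, from 0 to 0.0854. In form: ax ay az tx ty tz fingers; .... A call has 1 to 10 rows; each row shifts and turns the commanded pose from where the row before left it, along the tool's axes as they then stand; what a row does not reach is not made up. A row lasts 1/12 s, in which the tool goes at most 41.7 mm and 7.16 degrees, less where a joint would pass 70% of its speed; a pose out of reach is approached as far as the arm can. A call is refused whole if a number of a shift passes 0.0417 or a number of a turn 0.125, either way. A call with a gripper value outside its range is refused whole. The fingers move at their own pace and stop on an object; "newtons" is the grip in N (left out, the last holds). Time passes only in rows, so rows that do not move let the fingers close. It gives the time, the measured TCP pose, the force and the opening at its end, in the units of the state.
- env.get_obs(): the state, without advancing time (a new reading comes with each control period).
- env.camera(name): name is "scene" or "top" or "wrist"; returns a dict with "pixels" (480x640x3 uint8, red, green, blue), "z_map" (480x640 float32, m along the optical axis (not along the pixel's ray), 0 where there is no reading), "fx", "fy", "cx", "cy" (pixels), "dist_coeffs" ([k1, k2, p1, p2, k3] as OpenCV has them; the pictures are not rectified), "eye" and "rotation" of the camera in the world; the wrist camera has in their place "hand_eye" (4x4, takes a point from camera to tool coordinates, whose origin is the TCP and whose axes are the flange's). Camera axes: x right, y up, looking along -z (the intrinsics and any distortion apply to the point x, -y, -z); pixel columns grow to the right and rows downward; lengths in m; the calibration is good to about 2 mm. A picture is of the moment at which its call begins: read the wrist's pose just before it.
- env.finish_job(): hands the job in, once; it reports no verdict.
The state is a dict: "time_s": time; "q": joint angles; "dq": joint speeds; "tau": joint torques, N m; "position": TCP position; "tool_rot": TCP orientation; "ft_force": force on the tool from outside, world axes, zero at the start; "ft_torque": the same for the moment, N m; "grip_width": finger opening in m.
Only numpy, scipy, OpenCV 4.12 (cv2) and the standard library are available. Lean on these libraries where they do the work, as an engineer would, in place of code of your own. Each camera call takes 0.05 s, during which the arm holds its last target.

### The job

Close the gate of the pigment crate and latch it: lift the latch bar by its red ball knob, swing the gate in until the bar is past the keeper's tooth, and let the bar down fully into the notch, so that the keeper holds the gate shut against its spring buffer when you let go. Treat the latch gently: nobody knows exactly where the keeper is clamped, so feel for it and never ram or force the bar against it, and do not disturb the things lying around the crate.

Things in the scene. Friction and masses are not known exactly. Their poses are not given: they have to be found in the camera images.
- crate: Open-topped light wooden crate fixed to the worktop, 225 x 285 x 130 mm. Origin on the worktop right under the gate's upright hinge axis; x points into the crate (the way the gate closes). The shut gate runs from the hinge along -y. In its frame: side walls at y = +20 (130 high) and -222 mm (105 high, from x = 55), back wall at x = 164 (105 high).
- keeper_post: Wooden post with slotted steel plate on top, part of the crate, beyond the gate's free edge, 95 x 30 x 101 mm. Origin on the worktop at crate x = -16, y = -235 mm, axes as the crate's. It carries the steel keeper, clamped ANYWHERE up to 16 mm either way along x: this shift is not reported, it must be felt. The bar must not press on the keeper or its back stop with over 10 N.
- notch_nominal (a point): Where the middle of the keeper's notch would be without its unknown shift along crate x: post x = 0, z = 127 mm (axes as the crate's). Along +x the keeper has a rigid square tooth 20 mm long (top z = 127, front at -26.5 mm), a notch 13 mm wide, 16 deep, and a black rubber-faced sprung back stop (face at +6.5 mm, top z = 152; yields 1 mm per 4 N), all plus the shift.
- gate (a joint): Wooden gate 196 mm wide, 12 thick, top at z = 119 mm, hinged at the crate's origin. In rad: 0 shut square, + open (free end towards crate -x), range -0.14 (pushed in) to 0.75. Slight friction holds it where it is left, but from about 0.14 inwards a spring buffer pushes it open, with up to 4 N at the knob. Latched it rests between -0.06 and 0.08, as the keeper's shift has it.
- latch_bar (a joint): Steel bar on the gate's outer face, 205 mm long, 8 thick, 14 high, reaching past the free edge over the keeper. In rad: 0 level, fully down on its own stop (underside z = 113 mm), + lifted, up to 0.6; falls by its weight. Pivot 60 mm from the hinge axis, z = 120; it crosses the keeper 175 mm from the pivot. Clears the tooth from 0.08 rad, but the back stop too from 0.22.
- knob (a point): Centre of the red 26 mm ball knob on the bar's thin stem; z = 185 mm with the bar down. 16 mm before the gate's mid-plane, 185 mm along the gate from the hinge axis, 125 mm beyond the bar's pivot and 65 above, so it moves in an arc (15 mm up, 9 mm towards the hinge). Lifted 10 mm it just clears the tooth, at 15 to 20 it still meets the back stop. Closing the knob 1 mm moves the bar's end 1.27 mm.
- wax_block: Yellow wax block, 40 x 55 x 18 mm, loose on the worktop; origin at the centre of its underside. Leave alone.
- eraser: Blue and pink eraser, 23 x 50 x 13 mm, loose on the worktop; origin at the centre of its underside. Leave alone.
- ochre_jar: Jar of ochre powder with a black lid, 52 mm wide, 62 high, loose on the worktop; origin at the centre of its underside. Leave alone.
- folder: Ivory-coloured bone folder, 22 x 140 x 9 mm, loose on the worktop; origin at the centre of its underside. Leave alone.

How it is judged:
By the outcome, as a careful person would: the job done as asked, in the order asked, and still so for the second after the job is handed in, with the robot touching nothing.
It also fails if it takes over 72 s, if anything falls off the work surface, if the arm or the gripper's body presses on something with over 40 N, if the wrist force passes 120 N, or if a joint passes its speed limit or range.

## Working session

There is one attempt and no reset: what is moved stays moved. The work goes in short steps, Python scripts to look and compute and a tool call to move; the robot and the scene stay as the last step left them, time stands still between calls to the robot, and variables do not carry over. Pictures are saved under pics/ and viewed, and the job is handed in when it is done.

Besides the shell and the picture viewer there is one more tool, called by a JSON object that holds its "fn" and its "kwargs", one argument or row to a line. play_rows: Moves the arm, as the interface text tells. Its arguments: {"type":"object","properties":{"plan":{"type":"string"},"newtons":{"type":"number"}},"required":["plan"]}

```bash
mkdir -p pics; ls
python3 - <<'E'
from workcell import env
import cv2
o=env.get_obs()
print({k:o[k] for k in ('time_s','position','tool_rot','ft_force','grip_width')})
for n in ('scene','top','wrist'):
    c=env.camera(n); cv2.imwrite(f'pics/{n}0.png',c['pixels'][:,:,::-1])
    print(n,c['fx'],c['cx'],c['cy'],c['dist_coeffs'],c.get('eye'),c.get('rotation'),c.get('hand_eye'))
E
```

```text
pics
{'time_s': 0.0, 'position': array([ 0.14480503, -0.60726702,  0.23033763]), 'tool_rot': array([-3.13946478e+00, -4.08441440e-04,  2.33819538e-01]), 'ft_force': array([ 1.07187345, -0.20058031, -0.38820263]), 'grip_width': 0.08561235482067102}
scene 611.1106445985462 317.6320320807599 232.498735304055 [-0.0902063  0.         0.         0.         0.       ] [-0.11108097 -1.02156044  1.23488302] [ 0.89057759 -0.02212182 -0.46779913] None
top 550.0285805750813 319.63842890718433 239.15441621605862 [0.02139929 0.         0.         0.         0.        ] [0.37543226 0.21539102 1.35615988] [ 0.11785427 -0.00884365 -1.58951131] None
wrist 372.9305812558263 316.20860277054226 247.0371351840942 [0.01329624 0.         0.         0.         0.        ] None None [[-1.44034352e-03  9.60946590e-01  2.76730150e-01  7.16720505e-02]
 [ 9.99998938e-01  1.32227155e-03  6.13267664e-04 -5.46970663e-04]
 [ 2.23405068e-04  2.76730739e-01 -9.60947474e-01 -1.42284479e-01]
 [ 0.00000000e+00  0.00000000e+00  0.00000000e+00  1.00000000e+00]]
```

View pics/scene0.png

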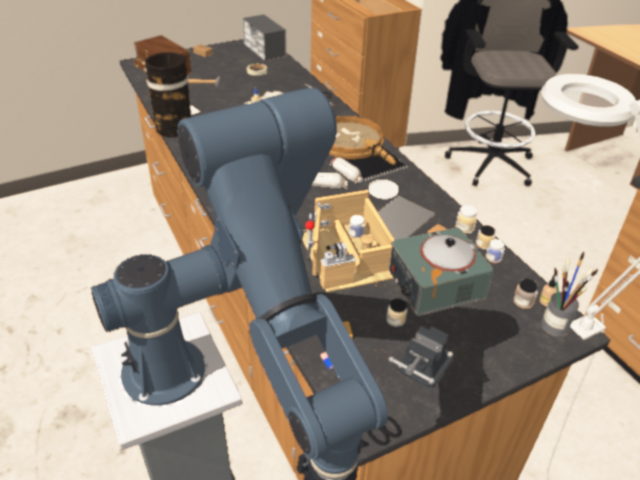

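View pics/top0.png

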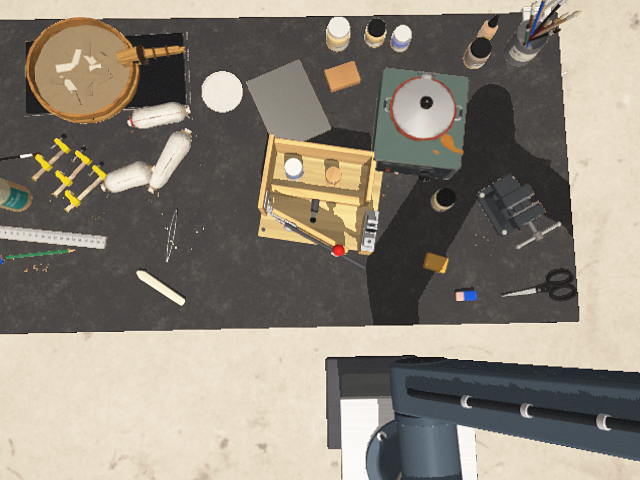

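View pics/wrist0.png

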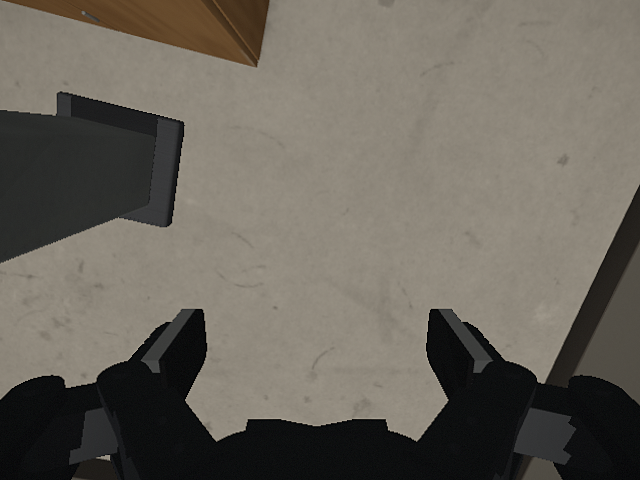

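```bash
cat > h.py <<'E'
import numpy as np, cv2
from scipy.spatial.transform import Rotation as R
from workcell import env
def rpy(v): return R.from_euler('xyz',v).as_matrix()
def pose(o=None):
    o=o or env.get_obs(); T=np.eye(4); T[:3,:3]=rpy(o['tool_rot']); T[:3,3]=o['position']; return T
class Cam:
    def __init__(s,name):
        s.Tt=pose() ; s.c=c=env.camera(name)
        s.K=np.array([[c['fx'],0,c['cx']],[0,c['fy'],c['cy']],[0,0,1.]]); s.d=np.array(c['dist_coeffs'])
        s.T=np.eye(4)
        if name=='wrist': s.T=s.Tt@np.array(c['hand_eye'])
        else: s.T[:3,:3]=rpy(c['rotation']); s.T[:3,3]=c['eye']
        s.img=c['pixels'][:,:,::-1].copy(); s.z=c['z_map']
    def ray(s,u,v):
        p=cv2.undistortPoints(np.array([[[u,v]]],float),s.K,s.d)[0,0]
        return s.T[:3,:3]@np.array([p[0],-p[1],-1.]),s.T[:3,3]
    def at(s,u,v,z=None):
        r,e=s.ray(u,v); k=s.z[int(round(v)),int(round(u))] if z is None else (z-e[2])/r[2]
        return e+k*r
    def px(s,P):
        P=np.atleast_2d(P); q=(P-s.T[:3,3])@s.T[:3,:3]; q=q*[1,-1,-1]
        return cv2.projectPoints(q,np.zeros(3),np.zeros(3),s.K,s.d)[0][:,0]
    def crop(s,u0,v0,u1,v1,k,f):
        cv2.imwrite(f,cv2.resize(s.img[v0:v1,u0:u1],None,fx=k,fy=k,interpolation=cv2.INTER_CUBIC))
E
python3 - <<'E'
from h import *
c=Cam('top'); c.crop(240,120,400,280,5 if 0 else 3.75,'pics/topcrop.png')
for p in [(338,251),(435,263),(465,295),(443,198),(160,286),(370,230),(262,225)]: print(p,c.at(*p).round(3))
E
```

```text
(338, 251) [0.486 0.164 0.2  ]
(435, 263) [ 0.47  -0.079  0.02 ]
(465, 295) [ 0.391 -0.15   0.016]
(443, 198) [ 0.622 -0.095  0.064]
(160, 286) [0.427 0.59  0.012]
(370, 230) [0.536 0.09  0.152]
(262, 225) [0.572 0.342 0.012]
```

View pics/topcrop.png

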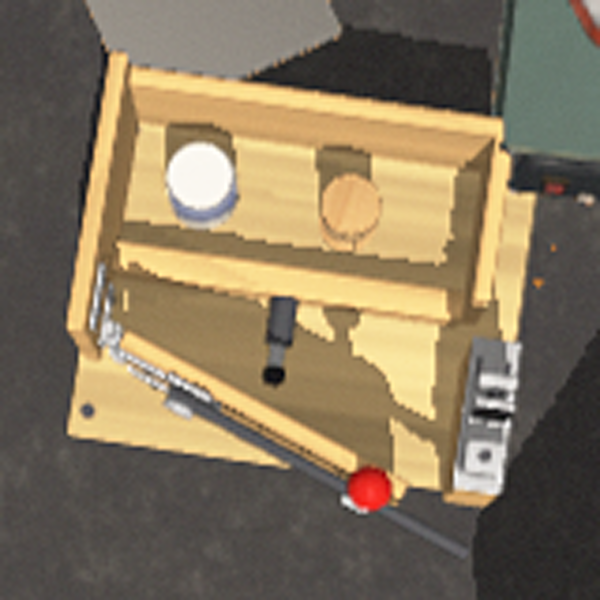

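Run:
```python
from h import *
c=Cam('top')
vv,uu=np.mgrid[0:480,0:640]
pts=cv2.undistortPoints(np.stack([uu,vv],-1).reshape(-1,1,2).astype(float),c.K,c.d)[:,0]
z=c.z.reshape(-1)
P=c.T[:3,3]+ (np.c_[pts[:,0],-pts[:,1],-np.ones(len(pts))]*z[:,None])@c.T[:3,:3].T
P=P.reshape(480,640,3); np.save('P.npy',P)
m=np.zeros((480,640),bool); m[130:262,255:392]=1
def line(lo,hi,sel,name):
    q=P[m&(P[...,2]>lo)&(P[...,2]<hi)&sel]
    if len(q)<5: print(name,len(q));return
    mu=q[:,:2].mean(0);
    vx,vy,x0,y0=cv2.fitLine(q[:,:2].astype(np.float32),cv2.DIST_HUBER,0,.001,.001).ravel()
    a=np.degrees(np.arctan2(vy,vx)); s=(q[:,:2]-mu)@[vx,vy]
    print(name,len(q),'mean',mu.round(4),q[:,2].mean().round(4),'ang',a.round(2),'len',s.min().round(3),s.max().round(3))
line(.123,.136,(uu<275)&(vv<215),'left wall')
line(.098,.112,(vv<150)&(uu>280)&(uu<368)&(vv<155),'back')
line(.098,.112,(uu>368)&(vv>150)&(vv<205),'right')
line(.113,.124,(uu>274)&(uu<334)&(vv>208)&(vv<246),'gate')
img=c.img.astype(int); red=(img[...,2]>150)&(img[...,1]<60)&(img[...,0]<60)
q=P[red&m]; print('red',len(q),q.mean(0).round(4),q[:,2].max())
q=P[red&m&(P[...,2]>.17)]; r=np.linalg.lstsq(np.c_[2*q,np.ones(len(q))],(q**2).sum(1),rcond=None)[0]; print(r, np.sqrt(r[3]+(r[:3]**2).sum()))
```

```text
left wall 424 mean [0.6754 0.3218] 0.1307 ang -8.89 len -0.089 0.091
back 325 mean [0.7448 0.2183] 0.1057 ang 82.23 len -0.102 0.07
right 230 mean [0.6785 0.0752] 0.1059 ang -6.17 len -0.066 0.049
gate 374 mean [0.548  0.2372] 0.1199 ang 59.79 len -0.077 0.078
red 87 [0.489  0.1634 0.1963] 0.20413044944357694
[ 0.4894827   0.16336597  0.19165935 -0.30291698] 0.009903441958681198
```

{"fn": "play_rows", "kwargs": {
  "plan": "0 0 0 0.031 -0.012 -0.007 0.0854;0 0 0 0.031 -0.012 -0.007 0.0854;0 0 0 0.031 -0.012 -0.007 0.0854;0 0 0 0.031 -0.012 -0.007 0.0854;0 0 0 0.031 -0.012 -0.007 0.0854;0 0 0 0.031 -0.012 -0.007 0.0854;0 0 0 0.031 -0.012 -0.007 0.0854;0 0 0 0.031 -0.012 -0.007 0.0854;0 0 0 0.031 -0.012 -0.007 0.0854;0 0 0 0.031 -0.012 -0.007 0.0854"
}}

```text
time_s: 1.08
position: [0.4197, -0.4181, 0.3016]
tool_rot: [-3.141, 0.0, 0.234]
ft_force: [0.7, -1.0, 0.1]
grip_width: 0.0855
```

{"fn": "play_rows", "kwargs": {
  "plan": "0 0 0 0.016 -0.034 0 0.0854;0 0 0 0.016 -0.034 0 0.0854;0 0 0 0.016 -0.034 0 0.0854;0 0 0 0.016 -0.034 0 0.0854;0 0 0 0.016 -0.034 0 0.0854;0 0 0 0.016 -0.034 0 0.0854;0 0 0 0.016 -0.034 0 0.0854;0 0 0 0.016 -0.034 0 0.0854;0 0 0 0.016 -0.034 0 0.0854;0 0 0 0.016 -0.034 0 0.0854"
}}

```text
time_s: 1.92
position: [0.4954, -0.0498, 0.3014]
tool_rot: [3.141, -0.0, 0.234]
ft_force: [-0.2, 0.0, -0.1]
grip_width: 0.0851
```

{"fn": "play_rows", "kwargs": {
  "plan": "0 0 -0.115 0 0 0 0.0854;0 0 -0.115 0 0 0 0.0854;0 0 -0.115 0 0 0 0.0854;0 0 -0.115 0 0 0 0.0854;0 0 -0.115 0 0 0 0.0854;0 0 -0.115 0 0 0 0.0854;0 0 -0.115 0 0 0 0.0854;0 0 0 0.0345 -0.02 0 0.0854;0 0 0 0.0345 -0.02 0 0.0854;0 0 0 0.0345 -0.02 0 0.0854"
}}

```text
time_s: 2.75
position: [0.4962, 0.0687, 0.3013]
tool_rot: [-3.142, -0.0, 1.036]
ft_force: [0.4, -0.0, -0.0]
grip_width: 0.0853
```

Run:
```python
from h import *
c=Cam('wrist'); c.crop(0,0,640,480,1,'pics/w1.png'); print(pose().round(3)); np.savez('w1.npz',T=c.T,z=c.z,img=c.img)
```

```text
[[ 0.504  0.863 -0.     0.495]
 [ 0.863 -0.504  0.007  0.076]
 [ 0.006 -0.004 -1.     0.301]
 [ 0.     0.     0.     1.   ]]
```

View pics/w1.png

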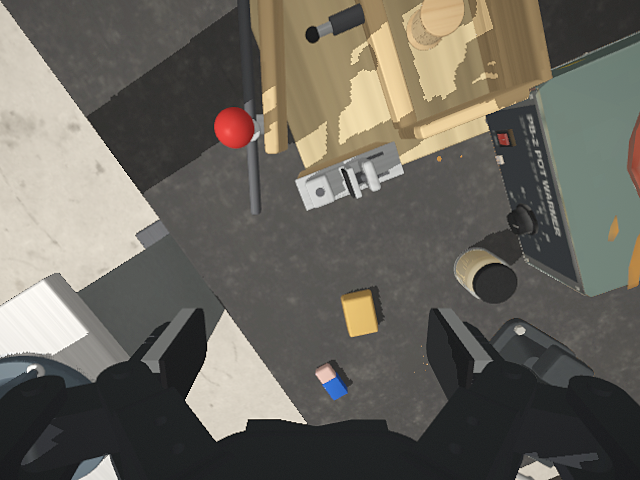

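Run:
```python
from h import *
c=Cam('wrist'); c=Cam('wrist');o=env.get_obs(); print(o['position'],o['tool_rot'],o['ft_force'])
c.crop(200,80,420,245,3.6,'pics/w2.png'); np.savez('w2.npz',T=c.T,z=c.z,img=c.img)
```

```text
[0.49569999 0.07050666 0.30130919] [-3.14139758e+00 -2.49607689e-05  1.04403815e+00] [ 0.66480443  0.06532948 -0.51259236]
```

View pics/w2.png

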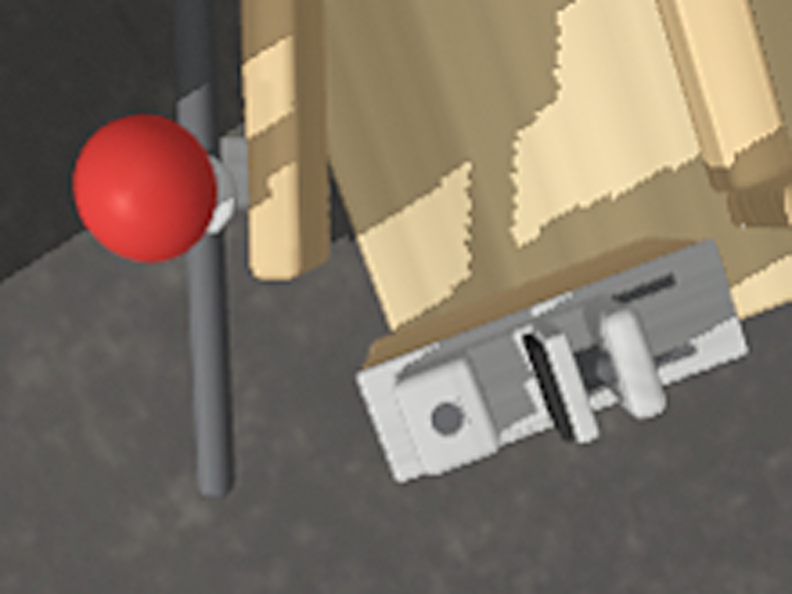

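Run:
```python
from h import *
c=Cam('wrist')
def f(u,v): return 200+u/3.6, 80+v/3.6
def show(n,u,v,z=None): print(n,c.at(*f(u,v),z).round(4), c.at(*f(u,v)).round(4)[2])
show('knob c',145,188,.185); show('knob top',145,188)
for n,u,v,z in [('tooth fl',397,382,.127),('tooth fr',415,478,.127),('tooth bl',475,360,.127),('tooth br',497,445,.127),('stop face top l',527,333,.152),('stop face top r',572,440,.152),('plate fl',358,375,.103),('plate fr',400,480,.103),('plate bl',714,240,.103),('plate br',747,350,.103),('hole',447,418,.127),
 ('gate end out',252,275,.119),('gate end in',298,278,.119),('bar end',215,485,.127)]: show(n,u,v,z)
# knob pts sphere fit by z
img=c.img.astype(int); red=(img[...,2]>120)&(img[...,1]<70)&(img[...,0]<70)
vs,us=np.nonzero(red); k=(us>210)&(us<275)&(vs>100)&(vs<160); print(us[k].min(),us[k].max(),vs[k].min(),vs[k].max(),us[k].mean(),vs[k].mean())
q=np.array([c.at(u,v) for u,v in zip(us[k],vs[k])])
from scipy.optimize import least_squares
r=least_squares(lambda p:np.linalg.norm(q-p,axis=1)-.013,[.49,.163,.185],loss='soft_l1',f_scale=.001); print('sphere',r.x.round(4),np.abs(r.fun).mean())
# post outline
```

```text
knob c [0.4912 0.1615 0.185 ] 0.1954
knob top [0.4928 0.1603 0.1954] 0.1954
tooth fl [0.5089 0.1021 0.127 ] 0.127
tooth fr [0.5011 0.0803 0.127 ] -0.0008
tooth bl [0.5272 0.0973 0.127 ] 0.1105
tooth br [0.5219 0.0774 0.127 ] 0.0004
stop face top l [0.54   0.0994 0.152 ] 0.1449
stop face top r [0.5374 0.0744 0.152 ] 0.001
plate fl [0.4996 0.1063 0.103 ] 0.1016
plate fr [0.4951 0.0779 0.103 ] -0.0005
plate bl [0.5917 0.0904 0.103 ] 0.0104
plate br [0.5868 0.0625 0.103 ] 0.0001
hole [0.5148 0.0889 0.127 ] 0.1268
gate end out [0.4916 0.14   0.119 ] -0.0001
gate end in [0.5006 0.134  0.119 ] -0.0014
bar end [0.4589 0.103  0.127 ] 0.1257
217 256 109 149 237.95931283905966 127.9005424954792
sphere [0.4908 0.1643 0.1846] 0.006014754529620516
```

{"fn": "play_rows", "kwargs": {
  "plan": "0 0 0 0.0258 -0.017 0.015 0.0854;0 0 0 0.0258 -0.017 0.02 0.0854;0 0 0 0.0258 -0.017 0.025 0.0854;0 0 0 0 0 0 0.0854;0 0 0 0 0 0 0.0854"
}}

```text
time_s: 3.37
position: [0.4907, 0.1602, 0.2399]
tool_rot: [-3.139, 0.003, 1.04]
ft_force: [0.4, -0.2, -0.1]
grip_width: 0.0856
```

Run:
```python
from h import *
c=Cam('wrist');o=env.get_obs(); print(o['position'],o['tool_rot'],o['ft_force'])
c.crop(0,0,640,480,1.25,'pics/w3.png')
```

```text
[0.49184457 0.1595736  0.24099204] [-3.14141475e+00  1.17258487e-03  1.03863651e+00] [-0.00585115 -0.82552867 -0.0037102 ]
```

View pics/w3.png

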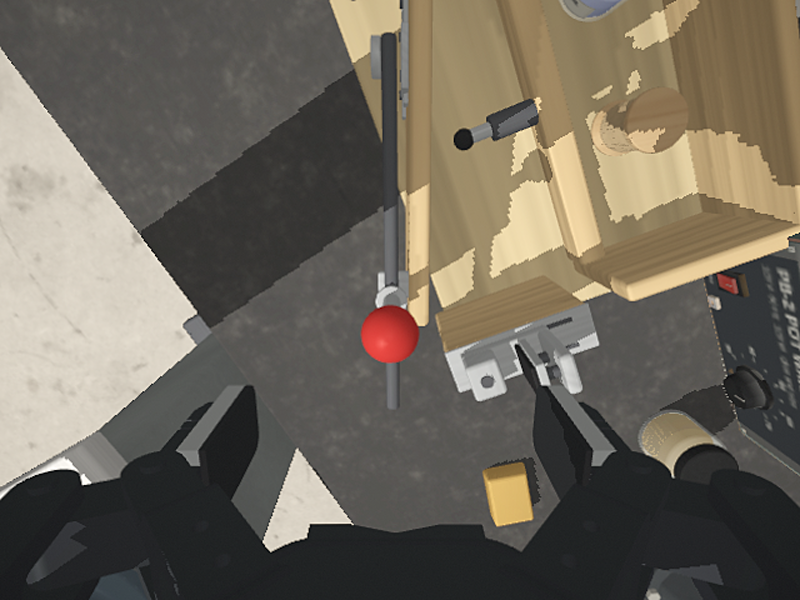

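Run:
```python
from h import *
c=Cam('wrist');o=env.get_obs()
p=c.at(312,267.2,.185); print(p, c.at(312,267), o['position'])
print('tool delta',(np.linalg.inv(c.Tt)@np.r_[p,1])[:3].round(4), env.grasp_offset)
```

```text
[0.49160212 0.16286972 0.185     ] [0.49397153 0.16659331 0.197327  ] [0.49245974 0.1592303  0.24169559]
tool delta [ 0.0028 -0.0019  0.056 ] 0.0187
```

{"fn": "play_rows", "kwargs": {
  "plan": "0 0 0 0.003 -0.002 0.0255 0.0854;0 0 0 0 0 0.0255 0.0854;0 0 0 0 0 0.025 0.0854;0 0 0 0 0 0 0.0854;0 0 0 0 0 0 0.0854;0 0 0 0 0 0 0.06",
  "newtons": 25
}}

```text
time_s: 3.97
position: [0.4931, 0.1633, 0.1669]
tool_rot: [3.139, -0.002, 1.037]
ft_force: [1.1, 0.0, -0.5]
grip_width: 0.0753
```

Run:
```python
from h import *
c=Cam('wrist');o=env.get_obs(); print(o['position'],o['tool_rot'],o['ft_force'],o['grip_width'])
c.crop(0,0,640,480,1.25,'pics/w4.png')
```

```text
[0.49319207 0.16361135 0.16722458] [ 3.13825943e+00 -2.34514924e-03  1.03760426e+00] [-0.28463939 -0.55585586  0.80700116] 0.06866620236669108
```

View pics/w4.png

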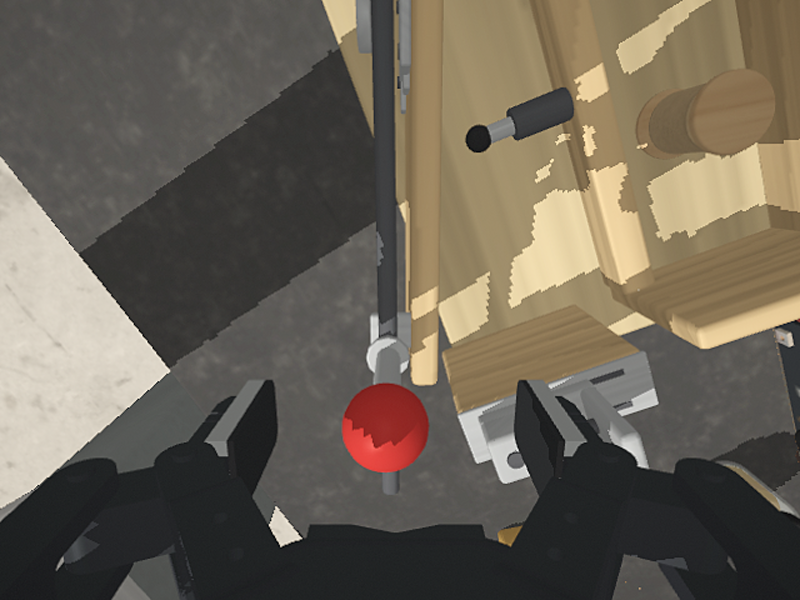

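Run:
```python
from h import *
c=Cam('wrist');o=env.get_obs()
p=c.at(386/1.25,428/1.25,.185)
print(p,'tool delta',(np.linalg.inv(c.Tt)@np.r_[p,1])[:3].round(4),o['grip_width'])
```

```text
[0.49044001 0.16361209 0.185     ] tool delta [-0.0014 -0.0023 -0.0178] 0.06158135937168084
```

{"fn": "play_rows", "kwargs": {
  "plan": "0 0 0 -0.001 -0.0025 0.002 0.045;0 0 0 0 0 0 0.035;0 0 0 0 0 0 0.028;0 0 0 0 0 0 0.02;0 0 0 0 0 0 0.02;0 0 0 0 0 0 0.02",
  "newtons": 25
}}

```text
time_s: 4.57
position: [0.4889, 0.1646, 0.1639]
tool_rot: [3.141, -0.0, 1.039]
ft_force: [-1.3, -0.8, 5.2]
grip_width: 0.0244
```

Run:
```python
from h import *
c=Cam('wrist');o=env.get_obs(); print(o['position'],o['tool_rot'],o['ft_force'],o['grip_width'])
c.crop(0,0,640,480,1.25,'pics/w5.png')
```

```text
[0.48896247 0.16459066 0.16389335] [ 3.14079709e+00 -2.44094517e-04  1.03917477e+00] [-0.5537019  -0.71327603  6.03043179] 0.024202173130538362
```

View pics/w5.png

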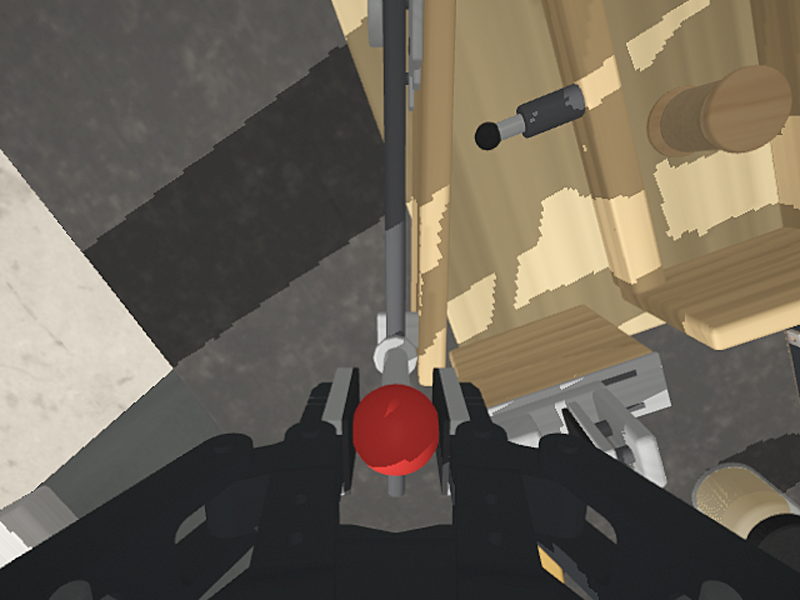

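{"fn": "play_rows", "kwargs": {
  "plan": "0 0 0 0.0014 0 -0.0025 0.02;0 0 0 0.0014 0 -0.0025 0.02;0 0 0 0.0014 0 -0.0025 0.02;0 0 0 0.0014 0 -0.0025 0.02;0 0 0 0.0015 0 -0.0025 0.02;0 0 0 0.0016 0 -0.0025 0.02;0 0 0 0.001 0 -0.0015 0.02;0 0 0 0 0 0 0.02;0 0 0 0 0 0 0.02"
}}

```text
time_s: 5.37
position: [0.4937, 0.1731, 0.1799]
tool_rot: [3.141, -0.0, 1.039]
ft_force: [-0.3, -1.4, -1.3]
grip_width: 0.0244
```

Run:
```python
from h import *
c=Cam('wrist');o=env.get_obs(); print(o['position'],o['tool_rot'],o['ft_force'],o['ft_torque'],o['grip_width'])
c.crop(0,0,640,480,1.25,'pics/w6.png')
```

```text
[0.49363526 0.17302125 0.17976337] [ 3.14152077e+00 -3.10003791e-05  1.03900825e+00] [-0.99421019 -0.14269815 -1.38899787] [-0.15604834  0.16632972 -0.00737058] 0.02468457045636806
```

View pics/w6.png

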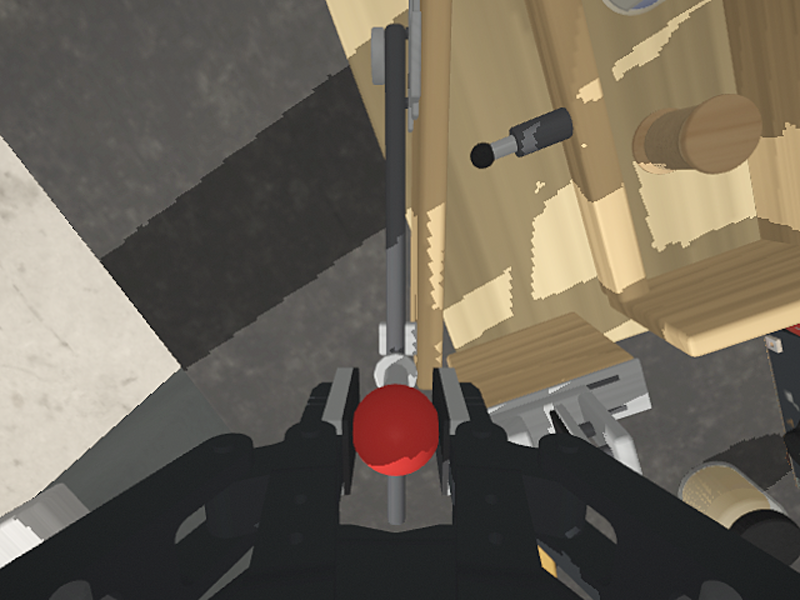

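{"fn": "play_rows", "kwargs": {
  "plan": "0 0 -0.025 -0.0003 0.0044 0 0.02;0 0 -0.025 -0.0003 0.0044 0 0.02;0 0 -0.025 -0.0003 0.0044 0 0.02;0 0 -0.025 -0.0003 0.0044 0 0.02;0 0 -0.025 -0.0003 0.0044 0 0.02;0 0 -0.025 -0.0003 0.0044 0 0.02;0 0 -0.025 -0.0003 0.0044 0 0.02;0 0 -0.025 -0.0003 0.0044 0 0.02;0 0 0 0 0 0 0.02;0 0 0 0 0 0 0.02"
}}

```text
time_s: 6.25
position: [0.5243, 0.1554, 0.1797]
tool_rot: [-3.141, 0.0, 1.238]
ft_force: [-1.1, -1.4, -1.3]
grip_width: 0.0241
```

```bash
cat > st.py <<'E'
from h import *
import sys
c=Cam('wrist');o=env.get_obs()
T=pose(o); print(o['time_s'],o['position'].round(4),o['tool_rot'].round(4),'Ftool',(T[:3,:3].T@o['ft_force']).round(2),'F',o['ft_force'].round(2),o['ft_torque'].round(2),round(o['grip_width'],4))
r=o['position'][:2]-[.596,.314]; print('r',np.hypot(*r).round(4))
if len(sys.argv)>1: c.crop(0,0,640,480,1.25,f'pics/{sys.argv[1]}.png')
E
python3 st.py w7
```

```text
6.3 [0.5241 0.1555 0.1797] [-3.1414e+00  3.0000e-04  1.2380e+00] Ftool [-1.73  0.57  0.74] F [-0.02 -1.82 -0.73] [-0.39  0.2  -0.02] 0.0246
r 0.174
```

View pics/w7.png

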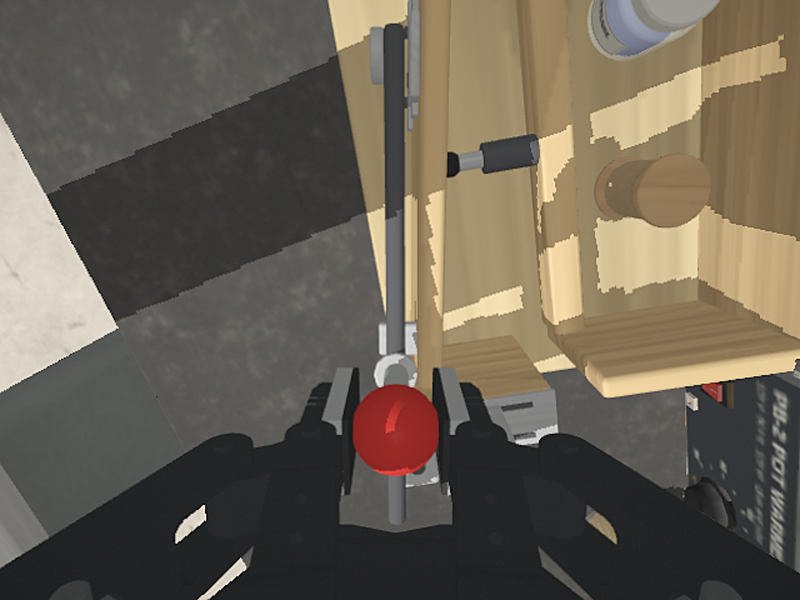

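{"fn": "play_rows", "kwargs": {
  "plan": "0 0 -0.011 -0.00015 0.002 0 0.02;0 0 -0.011 -0.00015 0.002 0 0.02;0 0 -0.011 -0.00015 0.002 0 0.02;0 0 0 0 0 0 0.02"
}}

```text
time_s: 6.63
position: [0.53, 0.1532, 0.1798]
tool_rot: [-3.141, 0.0, 1.273]
ft_force: [-1.7, -1.3, -1.2]
grip_width: 0.0244
```

```bash
python3 st.py
```

```text
6.6833 [0.5299 0.1532 0.1798] [-3.1414e+00  4.0000e-04  1.2720e+00] Ftool [-2.46 -0.65  0.65] F [-1.35 -2.16 -0.65] [-0.39  0.25  0.03] 0.0243
r 0.1739
```

{"fn": "play_rows", "kwargs": {
  "plan": "0 0 -0.0085 -0.0001 0.0015 0 0.02;0 0 -0.0085 -0.0001 0.0015 0 0.02;0 0 -0.0085 -0.0001 0.0015 0 0.02;0 0 0 0 0 0 0.02"
}}

```text
time_s: 7.02
position: [0.5342, 0.1515, 0.1798]
tool_rot: [-3.141, 0.0, 1.298]
ft_force: [-2.4, -1.7, 0.7]
grip_width: 0.0242
```

```bash
python3 st.py w8
```

```text
7.0667 [0.5341 0.1516 0.1798] [-3.1413e+00  5.0000e-04  1.2975e+00] Ftool [-4.1  -1.96  0.38] F [-2.99 -3.42 -0.38] [-0.5   0.45  0.03] 0.024
r 0.1738
```

View pics/w8.png

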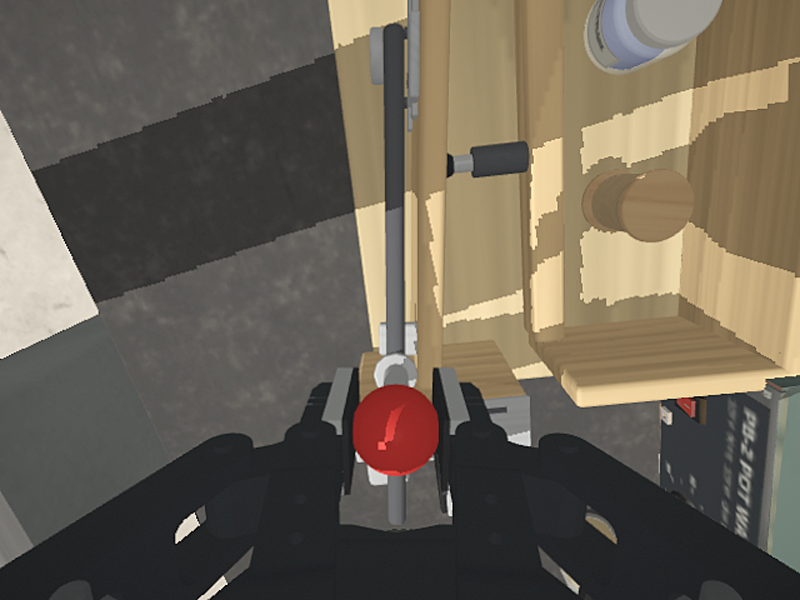

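{"fn": "play_rows", "kwargs": {
  "plan": "0 0 -0.007 -0.0003 0.0012 0 0.02;0 0 -0.007 -0.0003 0.0012 0 0.02;0 0 -0.007 -0.0003 0.0012 0 0.02;0 0 0 0 0 0 0.02"
}}

```text
time_s: 7.4
position: [0.5376, 0.1502, 0.1797]
tool_rot: [-3.142, -0.001, 1.319]
ft_force: [-1.5, -0.2, -1.3]
grip_width: 0.0242
```

```bash
python3 st.py
```

```text
7.45 [0.5375 0.1502 0.1797] [ 3.1416e+00 -5.0000e-04  1.3183e+00] Ftool [-0.37 -2.33  2.05] F [-2.35  0.23 -2.05] [-0.2   0.32  0.07] 0.0242
r 0.1739
```

{"fn": "play_rows", "kwargs": {
  "plan": "0 0 -0.006 -0.0001 0.001 0 0.02;0 0 0 0 0 0 0.02;0 0 0 0 0 0 0.02"
}}

```text
time_s: 7.7
position: [0.5384, 0.1499, 0.1797]
tool_rot: [3.141, -0.001, 1.324]
ft_force: [-2.4, 0.2, -1.5]
grip_width: 0.0238
```

```bash
python3 st.py
```

```text
7.75 [0.5384 0.1499 0.1797] [ 3.1416e+00 -5.0000e-04  1.3242e+00] Ftool [-0.16 -1.22  1.75] F [-1.22  0.15 -1.75] [-0.05  0.26  0.08] 0.0243
r 0.1739
```

```bash
cat > ft.py <<'E'
from h import *
F=[]
for i in range(6):
    env.camera('wrist'); o=env.get_obs(); T=pose(o); F.append(np.r_[T[:3,:3].T@o['ft_force'],o['ft_torque'],o['position'],o['tool_rot'][2]])
F=np.mean(F,0); print(round(o['time_s'],2),'Ftool',F[:3].round(2),'tq',F[3:6].round(2),'pos',F[6:9].round(4),'yaw',F[9].round(4))
E
python3 ft.py
```

```text
8.05 Ftool [ 0.42 -1.56  2.72] tq [0.02 0.25 0.06] pos [0.5384 0.1499 0.1798] yaw 1.3242
```

{"fn": "play_rows", "kwargs": {
  "plan": "0 0 -0.006 -0.0001 0.001 0 0.02;0 0 -0.006 -0.0001 0.001 0 0.02;0 0 0 0 0 0 0.02"
}}

```text
time_s: 8.3
position: [0.5403, 0.1492, 0.1797]
tool_rot: [-3.142, -0.0, 1.337]
ft_force: [-0.7, 0.9, -2.6]
grip_width: 0.0243
```

```bash
python3 ft.py
```

```text
8.6 Ftool [ 1.91 -1.52  3.89] tq [0.27 0.18 0.04] pos [0.5403 0.1492 0.1797] yaw 1.3362
```

{"fn": "play_rows", "kwargs": {
  "plan": "0 0 -0.006 -0.0001 0.001 0 0.02;0 0 -0.006 -0.0001 0.001 0 0.02;0 0 0 0 0 0 0.02"
}}

```text
time_s: 8.85
position: [0.5422, 0.1485, 0.1797]
tool_rot: [-3.141, -0.0, 1.349]
ft_force: [-0.9, 3.9, -4.7]
grip_width: 0.0241
```

```bash
python3 ft.py
```

```text
9.15 Ftool [ 3.6  -1.79  4.76] tq [0.54 0.15 0.03] pos [0.5422 0.1485 0.1797] yaw 1.3482
```

{"fn": "play_rows", "kwargs": {
  "plan": "0 0 -0.006 0.0003 0.001 0 0.02;0 0 0 0.0002 0 0 0.02;0 0 0 0 0 0 0.02"
}}

```text
time_s: 9.4
position: [0.5431, 0.1483, 0.1799]
tool_rot: [-3.142, 0.001, 1.355]
ft_force: [-1.0, 2.1, -4.3]
grip_width: 0.0237
```

```bash
python3 ft.py
```

```text
9.7 Ftool [ 2.34 -1.55  3.55] tq [0.27 0.23 0.04] pos [0.5431 0.1484 0.1799] yaw 1.3544
```

{"fn": "play_rows", "kwargs": {
  "plan": "0 0 -0.006 0.0001 0.001 0 0.02;0 0 0 0 0 0 0.02"
}}

```text
time_s: 9.87
position: [0.544, 0.1481, 0.1799]
tool_rot: [-3.141, 0.001, 1.361]
ft_force: [-1.8, 1.2, -2.0]
grip_width: 0.0241
```

```bash
python3 ft.py
```

```text
10.17 Ftool [-0.42 -2.32  2.51] tq [-0.03  0.4   0.03] pos [0.544  0.1481 0.1799] yaw 1.3604
```

{"fn": "play_rows", "kwargs": {
  "plan": "0 0 -0.006 0.0001 0.001 0 0.02;0 0 0 0 0 0 0.02"
}}

```text
time_s: 10.33
position: [0.5444, 0.148, 0.1798]
tool_rot: [-3.14, 0.001, 1.367]
ft_force: [-4.7, -0.7, 0.1]
grip_width: 0.024
```

```bash
python3 ft.py
```

```text
10.63 Ftool [-2.35 -4.62 -0.1 ] tq [-0.25  0.81 -0.04] pos [0.5444 0.1481 0.1798] yaw 1.3664
```

{"fn": "play_rows", "kwargs": {
  "plan": "0 0 -0.003 -0.0002 0.0007 0 0.02;0 0 0 0 0 0 0.02"
}}

```text
time_s: 10.8
position: [0.5446, 0.148, 0.1798]
tool_rot: [-3.139, 0.001, 1.369]
ft_force: [-6.9, -0.1, 1.0]
grip_width: 0.0243
```

```bash
python3 ft.py;python3 st.py w9
```

```text
11.1 Ftool [-1.85 -5.36 -0.51] tq [-0.15  0.9  -0.09] pos [0.5446 0.148  0.1798] yaw 1.3692
11.15 [0.5446 0.148  0.1798] [-3.1392e+00  6.0000e-04  1.3691e+00] Ftool [-1.79 -5.39 -1.07] F [-5.64 -0.67  1.09] [-0.1   0.9  -0.12] 0.0241
r 0.1738
```

View pics/w9.png

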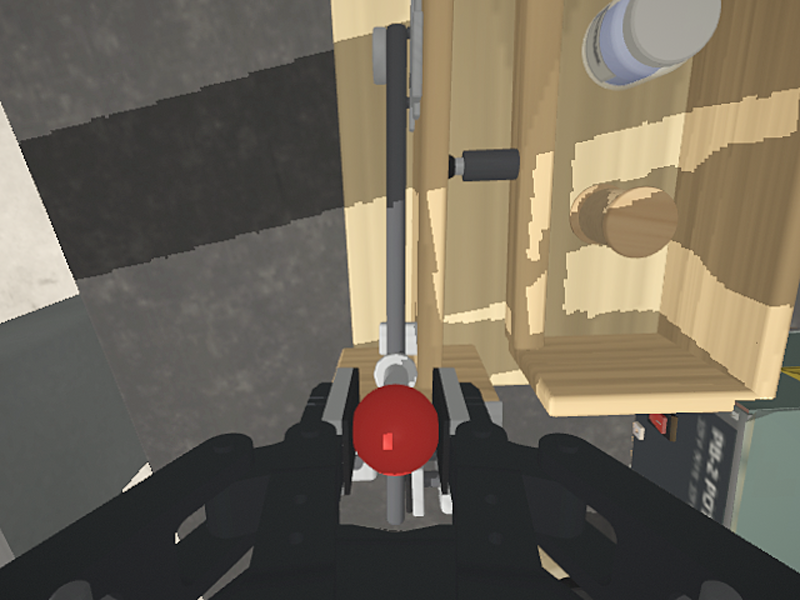

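{"fn": "play_rows", "kwargs": {
  "plan": "0 0 0.006 0.0001 -0.001 0 0.02;0 0 0.006 0 -0.001 0 0.02;0 0 0.005 0 -0.0008 0 0.02;0 0 0 0 0 0 0.02"
}}

```text
time_s: 11.48
position: [0.5434, 0.1485, 0.18]
tool_rot: [3.141, 0.0, 1.352]
ft_force: [-2.7, -1.2, -1.4]
grip_width: 0.0242
```

```bash
python3 ft.py
```

```text
11.78 Ftool [-2.59 -2.36  0.08] tq [-0.39  0.45  0.08] pos [0.5434 0.1485 0.1799] yaw 1.3525
```

{"fn": "play_rows", "kwargs": {
  "plan": "0 0 0.004 0 -0.0006 0 0.02;0 0 0.003 0 -0.0006 0 0.02;0 0 0 0 0 0 0.02"
}}

```text
time_s: 12.03
position: [0.5419, 0.1489, 0.1799]
tool_rot: [3.141, 0.0, 1.345]
ft_force: [-2.6, -2.6, -1.9]
grip_width: 0.0242
```

```bash
python3 ft.py
```

```text
12.33 Ftool [-2.98 -2.31 -0.07] tq [-0.45  0.45  0.05] pos [0.5419 0.1489 0.1798] yaw 1.3453
```

{"fn": "play_rows", "kwargs": {
  "plan": "0 0 0 -0.0015 0.0003 0.0025 0.02;0 0 0 -0.0015 0 0.0025 0.02;0 0 0 -0.0015 0 0.0025 0.02;0 0 0 0 0 0 0.02"
}}

```text
time_s: 12.67
position: [0.5408, 0.1438, 0.1718]
tool_rot: [-3.141, 0.001, 1.345]
ft_force: [-3.7, -3.5, 1.7]
grip_width: 0.0242
```

```bash
python3 ft.py
```

```text
12.97 Ftool [-4.39 -2.61 -1.12] tq [-0.6   0.55  0.06] pos [0.5409 0.1439 0.172 ] yaw 1.3452
```

{"fn": "play_rows", "kwargs": {
  "plan": "0 0 0 -0.0008 0 0.002 0.02;0 0 0 -0.001 0 0.002 0.02;0 0 0 0 0 0 0.02"
}}

```text
time_s: 13.22
position: [0.5404, 0.1417, 0.168]
tool_rot: [-3.141, 0.002, 1.345]
ft_force: [-4.0, -5.6, 1.7]
grip_width: 0.0243
```

```bash
python3 ft.py; python3 st.py w10
```

```text
13.52 Ftool [-6.22 -2.39 -1.99] tq [-0.76  0.62  0.06] pos [0.5404 0.1417 0.1682] yaw 1.3455
13.5667 [0.5405 0.1418 0.1682] [-3.1410e+00  1.6000e-03  1.3454e+00] Ftool [-5.9  -3.07 -1.9 ] F [-4.31 -5.06  1.91] [-0.82  0.64  0.04] 0.0244
r 0.181
```

View pics/w10.png

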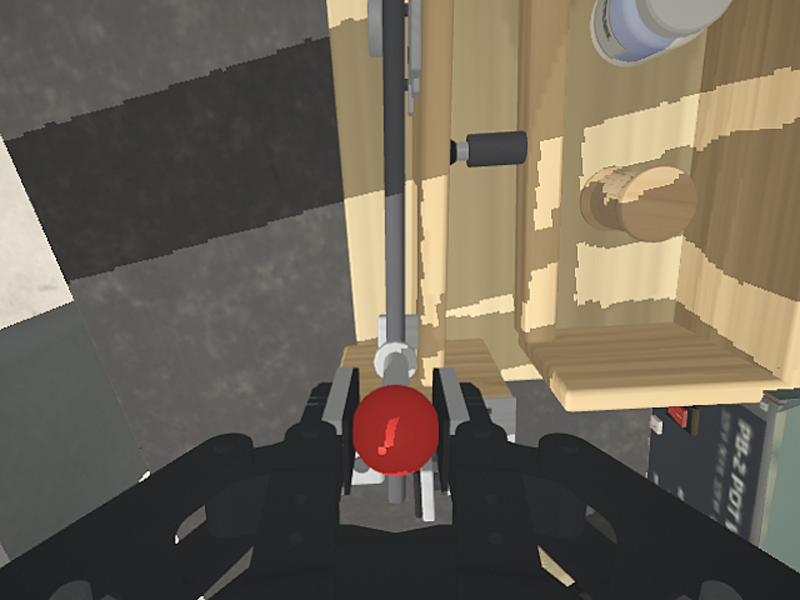

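{"fn": "play_rows", "kwargs": {
  "plan": "0 0 0 -0.0017 0 0.002 0.02;0 0 0 -0.0013 0 0.0022 0.02;0 0 0 0 0 0 0.02"
}}

```text
time_s: 13.82
position: [0.5403, 0.1395, 0.1641]
tool_rot: [3.141, -0.0, 1.345]
ft_force: [-3.2, -4.0, 1.5]
grip_width: 0.0242
```

```bash
python3 ft.py; python3 st.py w11
```

```text
14.12 Ftool [-4.83 -2.38 -1.63] tq [-0.58  0.51  0.07] pos [0.5402 0.1395 0.1641] yaw 1.3453
14.1667 [0.5402 0.1395 0.1641] [3.1414e+00 5.0000e-04 1.3454e+00] Ftool [-4.71 -1.45 -2.12] F [-2.47 -4.27  2.12] [-0.61  0.48  0.06] 0.0241
r 0.1832
```

View pics/w11.png

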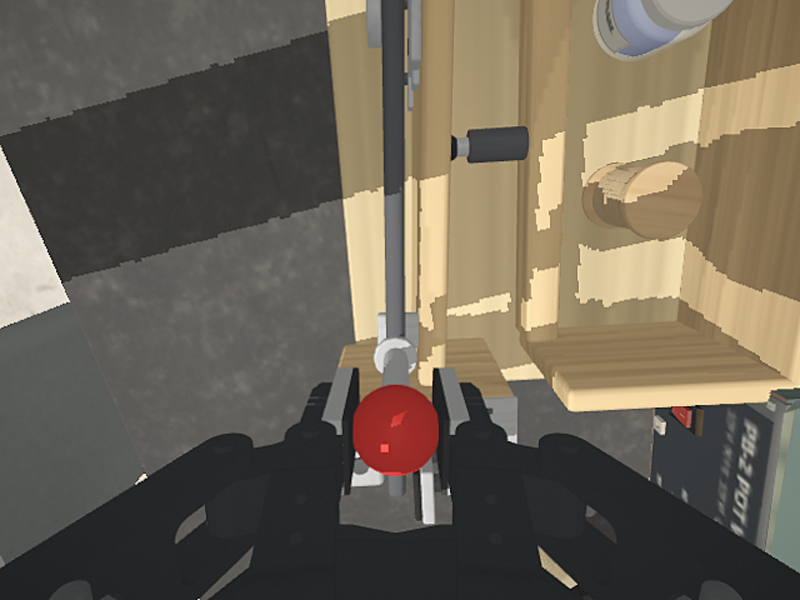

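{"fn": "play_rows", "kwargs": {
  "plan": "0 0 0 -0.0005 -0.0005 0.0005 0.02;0 0 0.003 0 -0.0006 0 0.02;0 0 0.003 0 -0.0006 0 0.02;0 0 0 0 0 0 0.02"
}}

```text
time_s: 14.5
position: [0.5391, 0.1398, 0.164]
tool_rot: [3.14, -0.001, 1.339]
ft_force: [-1.6, -3.1, 3.8]
grip_width: 0.0242
```

```bash
python3 ft.py
```

```text
14.8 Ftool [-2.69 -1.5  -4.54] tq [-0.39  0.29  0.09] pos [0.539  0.1398 0.164 ] yaw 1.3393
```

{"fn": "play_rows", "kwargs": {
  "plan": "0 0 0 0 0 0 0.03;0 0 0 0 0 0 0.04;0 0 0 0 0 0 0.055;0 0 0 0 0 0 0.07;0 0 0 0 0 0 0.0854;0 0 0 0 0 0 0.0854;0 0 0 0 0 0 0.0854;0 0 0 0 0 0 0.0854"
}}

```text
time_s: 15.47
position: [0.5384, 0.1398, 0.1636]
tool_rot: [3.142, -0.0, 1.339]
ft_force: [0.2, 0.3, -0.1]
grip_width: 0.0857
```

```bash
python3 ft.py; python3 st.py w12
```

```text
15.77 Ftool [ 0.33 -0.57 -0.03] tq [-0.01 -0.01 -0.02] pos [0.5384 0.1397 0.1636] yaw 1.3392
15.8167 [0.5384 0.1397 0.1636] [ 3.1415e+00 -1.0000e-04  1.3393e+00] Ftool [ 0.35 -0.51 -0.22] F [-0.41  0.46  0.22] [-0.01 -0.01  0.02] 0.0853
r 0.1836
```

View pics/w12.png

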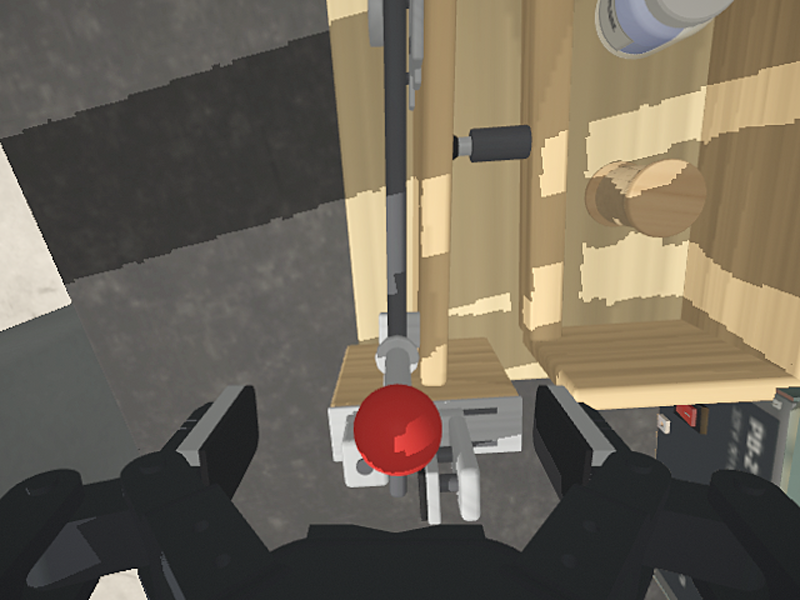

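Released, and the gate stayed put: the bar is at (398, 490), between the tooth at (365, 465) and the black stop at (425, 490), and the forces are zero. Next I retract straight up and look again.

{"fn": "play_rows", "kwargs": {
  "plan": "0 0 0 0 0 -0.015 0.0854;0 0 0 0 0 -0.03 0.0854;0 0 0 0 0 -0.035 0.0854;0 0 0 0 0 -0.035 0.0854;0 0 0 -0.02 0 -0.03 0.0854;0 0 0 -0.03 0 0 0.0854;0 0 0 -0.03 0 0 0.0854;0 0 0 0 0 0 0.0854;0 0 0 0 0 0 0.0854"
}}

```text
time_s: 16.57
position: [0.5197, 0.0608, 0.3089]
tool_rot: [3.141, -0.0, 1.337]
ft_force: [0.3, 0.3, -0.2]
grip_width: 0.0855
```

Run:
```python
from h import *
c=Cam('wrist'); c=Cam('wrist'); c.crop(200,60,460,255,3,'pics/w13.png'); np.savez('w13.npz',T=c.T,z=c.z,img=c.img)
print(env.get_obs()['ft_force'])
t=Cam('top'); t.crop(0,0,640,480,1.25,'pics/top2.png')
```

```text
[-0.04155445  0.30608785 -0.37256706]
```

View pics/w13.png

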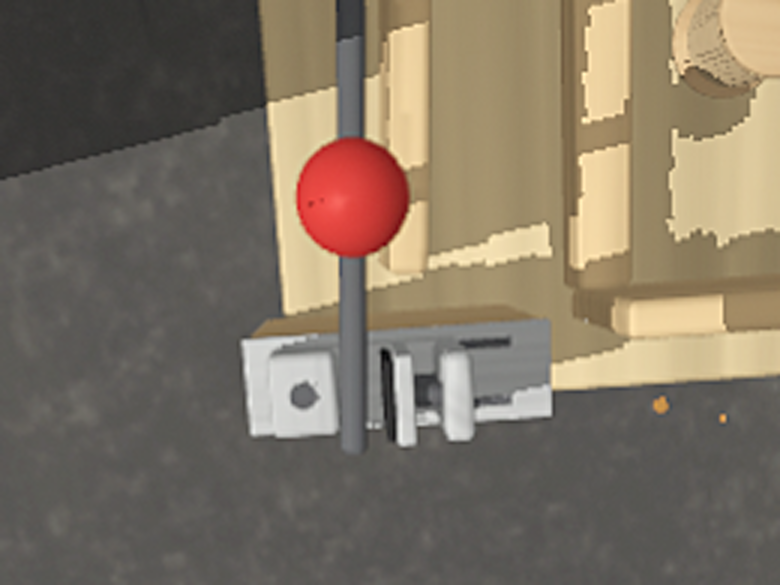

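View pics/top2.png

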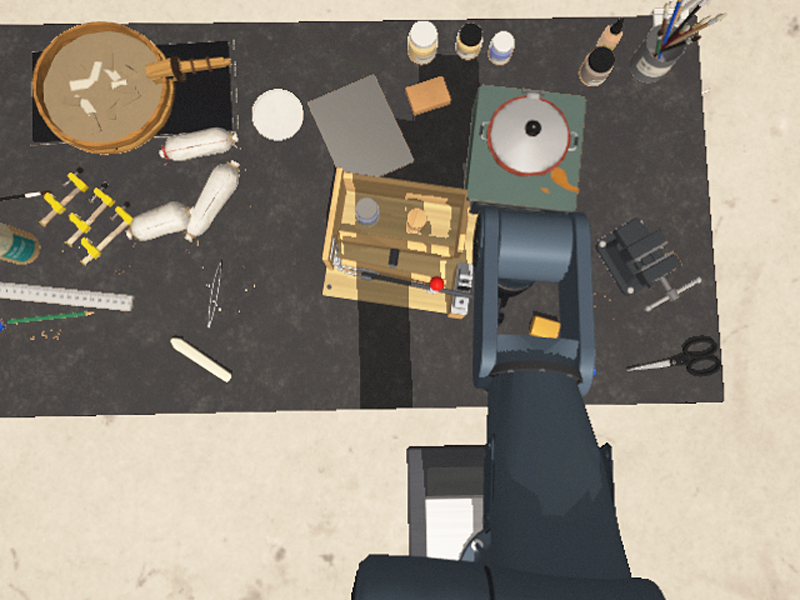

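Run:
```python
from h import *
c=Cam('wrist'); g=lambda u,v:c.at(200+u/3,60+v/3).round(4)
for n,p in {'bar near end':(353,430),'bar at keeper':(352,390),'bar mid':(350,290),'bar far':(350,80),'tooth':(300,370),'knob':(352,195)}.items(): print(n,g(*p))
```

```text
bar near end [0.5263 0.0794 0.1265]
bar at keeper [0.5287 0.0909 0.1274]
bar mid [0.5345 0.1182 0.1262]
bar far [0.5471 0.1713 0.1267]
tooth [0.5154 0.0998 0.126 ]
knob [0.5401 0.1404 0.1982]
```

The bar is level, with its top at z = 127 mm along its whole length. It sits fully down in the notch and nothing touches it.

```bash
python3 -c "
from workcell import env
print(env.finish_job())"
```

```text
the job is handed in; nothing more can be done
None
```

The gate is shut and latched, and I handed the job in at about 17 s of the 72 s allowed.

**What I did:** I gripped the red knob, lifted it about 16 mm, and swung the gate in over the tooth. I then closed it in steps of about 1 mm until I felt the back stop, at about 5 N at the knob including the buffer. I backed off about 2 mm at the knob, let the bar down into the notch, eased it onto the tooth and let go. From the pictures, the keeper is clamped about 12 mm towards crate -x.

**Last checks:**
- **Bar:** it is level at z = 126–127 mm from near its pivot to its end, so it is fully down. It sits between the tooth and the back stop.
- **Gate:** it stayed put after I released the knob and backed the arm away, with no force left on the tool.
- **Loose objects:** in the last top picture the wax block and folder look unmoved. The arm hid the eraser and jar in that picture, so I did not recheck those two. The gripper passed well above them.

No check failed or disagreed.

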